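Shut the tester's hard case until both push-to-close catches hold

TASK

Pack up the orange tester on the table: swing its lid down without slamming it, then press down on the lid over each of the two front catches until both have snapped home and the lid stays fully down by itself. Finish with a firm downward push on the lid of about 20 N, held for a moment, to be sure it is home; never push harder than 35 N, and leave the things around the case where they are.

Things in the scene. Friction and masses are not known exactly. Their poses are not given: they have to be found in the camera images.
- case: Tester in an orange hard case that does not move, on a blue folder and papers 4 to 26 mm thick. Base 246 deep (own x) x 270 wide (own y) x 90 high, mm; shut, 133 over the lid's pads. Origin: centre of the underside; z up; own -x is the front with two catches and, between them, a black carrying handle; +x the hinge side; +y is left for someone at the front. Grey panel with keys 8 mm below the rim.
- catch_left_top (a point): Top of the left catch: a black housing 46 mm wide on the front wall of the base, reaching 28 mm out, top 80 mm above the case's underside, 85 mm left of the middle. In it a sprung bevelled lip; the lid's left hook must be pushed past it, then it snaps over and holds. Axes as the case.
- catch_right_top (a point): Top of the right catch, 85 mm right of the middle; otherwise as catch_left_top.
- lid (a joint): Angle of the lid about its hinge, rad: 0 fully shut, 1.57 upright, more leans back away from the front; at the start it leans back against its stop at 1.85. Damped hinge: pushed from its outer side near the front edge it follows with 2 to 6 N, passes its balance at about 1.4 and then sinks slowly (about 1 rad/s) onto the catches, where it rests at about 0.04.
- lid_hinge (a point): Middle of the hinge line, on the case's back edge at rim height: 90 mm above its underside, 127 mm from the case's origin along own +x. Axes are the case's: y along the hinge, -x to the front. The lid is an orange tray 270 mm wide, front edge 250 mm from this line, outer flat face 40 mm from its rim plane; two black hooks on its front edge reach 22 mm past its rim.
- pad_left (a point): Centre of the top of the left thumb pad, 30 x 46 mm, 3 mm high, on the lid's outer face over the left catch: 234 mm from the hinge, 85 mm left of the middle. Pressed right down it is 43 mm above lid_hinge; hook only resting on the catch, 7 to 12 mm higher (springs back there); snapped, it stays within 2 mm. 6 to 15 N straight down on it snaps the catch, then it is firm.
- pad_right (a point): The right thumb pad, 85 mm right of the middle; otherwise as pad_left. The lid twists a little, so one pad can be home while the other still stands up.
- meter: Bystander: white handheld meter lying flat, 190 x 98 x 50 mm. Origin: centre of the underside.
- spray_can: Bystander: upright can, 54 mm across, 190 mm high. Origin: centre of the underside.
- bowl: Bystander: green plastic bowl, 120 mm across, 55 mm high. Origin: centre of the underside.
- jar: Bystander: small upright jar with a white cap, 72 mm across, 85 mm high. Origin: centre of the underside.

How it is judged:
By the outcome, as a careful person would: the job done as asked, in the order asked, and still so for the second after the job is handed in, with the robot touching nothing.
It also fails if it takes over 56 s, if anything falls off the work surface, if the arm or the gripper's body presses on something with over 40 N, if the wrist force passes 120 N, or if a joint passes its speed limit or range.

ROBOT

A 6-joint arm with a two-finger parallel gripper is mounted at the origin on the work surface. World frame = base frame: x ahead of the robot, y to its left, z up, the work surface at z = 0. Lengths are in m, angles in rad, forces in N, time in s.
With the tool pointing down it reaches from about 0.35 to 0.775 m from the base axis. Payload 5.5 kg.
Tool frame: the origin (TCP) lies between the finger pads; the fingertips stand 19 mm ahead of it and the grasp point (between the pads) is the TCP; z points along the fingers, y is the line along which they close (so a half turn about z gives the same grasp; the last joint's range is limited). The gripper opens to 85 mm and grips with 20 to 120 N. Pads are 22 mm wide; open, the fingers measure 114 mm over their backs; the gripper's body (76 mm by 85 mm) begins 54 mm behind the grasp point. The pads swing forward as they close: fully open they stand 13 mm farther back than shut.
Start: joints at [-1.421, 0.313, 0.046, 1.304, 0, 1.431], TCP at [0.164, -0.551, 0.25] pointing down, gripper open.
Joint ranges: [-2.76, 2.76], [-0.86, 1.69], [-1.03, 1.26], [-2.2, 2.34], [-1.47, 1.5], [-3.14, 3.14]. Speed limits (rad/s): [2.57, 2.57, 3.14, 3.14, 3.14, 3.14].

INTERFACE

Orientations are given as a unit quaternion [w, x, y, z].
In Python, from workcell import env gives the robot as it stands.
- The arm moves only by the tool carry_out, never from a script. Its argument "increments" is a list that holds one entry, the list of rows, each a list of 6 numbers: the shift along the tool's x, y, z each as a share of 50 cm, from -1 to 1, then the turn, a rotation vector about the tool's x, y, z each as a share of 2 pi rad, from -1 to 1. In form: [[[x, y, z, ax, ay, az], ...]]. A call has 1 to 5 rows; each row is the pose to reach, as a shift and turn from the pose commanded when the call began, along the tool's axes at that moment, turning the shorter way round; what a row does not reach only later rows make up. A row lasts 1/8 s, in which the tool goes at most 62.5 mm and 10.7 degrees, less where a joint would pass 70% of its speed; a pose out of reach is approached as far as the arm can. A call with a number of a shift or a turn outside -1 to 1 is refused whole. A call with a gripper value outside its range is refused whole. "jaw" is the closure, from 0 (fully open) to 1 (shut), set as the call begins (left out, the last holds). The fingers move at their own pace and stop on an object; "squeeze" is the grip in N (left out, the last holds). Time passes only in rows, so rows that repeat a pose let the fingers close. It gives the time, the measured TCP pose, the force, the opening and the grip force at its end, in the units of the state.
- env.get_state(): the state, without advancing time (a new reading comes with each control period).
- env.read_camera(name): name is "scene" or "top" or "wrist"; returns a dict with "frame" (480x640x3 uint8, blue, green, red), "z_map" (480x640 float32, m along the optical axis (not along the pixel's ray), 0 where there is no reading), "intrinsics" (3x3 intrinsics, pixels), "R" (3x3) and "t" (3): a world point X has camera coordinates R X + t; the wrist camera has in their place "T_tool_cam" (4x4, takes a point from camera to tool coordinates, whose origin is the TCP and whose axes are the flange's). Camera axes: x right, y down, z forward; pixel columns grow to the right and rows downward; lengths in m; the calibration is good to about 2 mm. The wrist camera is an equidistant fisheye: a pixel r from the principal point sees the ray r / f radians off the axis. A picture is of the moment at which its call begins: read the wrist's pose just before it.
- env.hand_in(): hands the job in; it is judged then, once.
Trained networks look in the newest picture that a camera, given by its name, has taken for a name from the list of things; names that differ only in an ending like _2 or _b are one class to them, and where a whole thing is asked for, a point or a joint stands for the part that bears it (a point fixed in the world has none). Each returns a list of dicts, best first, with "score" (0 to 1); they miss things now and then, are a little off and sometimes report something else, mostly with a low value. They report only what shows in the picture. A call takes as long as a camera call.
- env.find_in(camera, name): "position" ([x, y, z] in m, in world coordinates, good to about 4 mm: the middle of the surface that is visible of it).
The state is a dict: "clock": time; "joint_pos": joint angles; "qvel": joint speeds; "tau": joint torques, N m; "tcp_pos": TCP position; "orientation": TCP orientation; "wrist_force": force on the tool from outside, world axes, zero at the start; "ft_torque": the same for the moment, N m; "finger_gap": finger opening in m; "grip_force": force on a finger pad.
Only numpy, scipy, OpenCV 4.12 (cv2) and the standard library are available. Lean on these libraries where they do the work, as an engineer would, in place of code of your own. Each camera call takes 0.05 s, during which the arm holds its last target. There are 200 camera calls.

## Working session

There is one attempt and no reset: what is moved stays moved. The work goes in short steps, Python scripts to look and compute and a tool call to move; the robot and the scene stay as the last step left them, time stands still between calls to the robot, and variables do not carry over. Pictures are saved under pics/ and viewed, at most 10 in all, crops included, and the job is handed in when it is done.

Besides the shell and the picture viewer there is one more tool, called after "Emit:" as name(argument=value, ...) on one line, values as JSON. carry_out: Moves the arm, as the interface text tells. Its arguments: {"type":"object","properties":{"increments":{"type":"array","items":{"type":"array","items":{"type":"array","items":{"type":"number","minimum":-1,"maximum":1}}}},"jaw":{"type":"number"},"squeeze":{"type":"number"}},"required":["increments"]}

```bash
mkdir -p pics; ls; python3 - <<'E'
from workcell import env
import cv2,numpy as np
s=env.get_state();print(s)
for c in ("scene","top"):
    d=env.read_camera(c);cv2.imwrite(f"pics/{c}0.png",d["frame"]);np.savez(f"pics/{c}0.npz",**d)
    for n in ["case","catch_left_top","catch_right_top","lid","lid_hinge","pad_left","pad_right","meter","spray_can","bowl","jar"]:
        print(c,n,[(np.round(r["position"],3).tolist(),round(r["score"],2)) for r in env.find_in(c,n)][:2])
E
```

```text
pics
{'clock': 0.0, 'joint_pos': array([-1.42057490e+00,  3.14004529e-01,  4.50126374e-02,  1.30358464e+00,
        1.28330247e-05,  1.43119550e+00]), 'qvel': array([ 0.00138972,  0.00107716,  0.0006943 , -0.00077951, -0.00025488,
        0.00101256]), 'tau': array([ 2.37698632e-04, -4.80630898e+01,  2.98529828e+01,  1.94752071e-02,
       -9.29870180e-05,  1.46685812e-05]), 'tcp_pos': array([ 0.16424982, -0.55056818,  0.24942024]), 'orientation': array([-8.90124007e-04,  9.89518352e-01,  1.44404424e-01,  1.68973014e-06]), 'wrist_force': array([ 0.0259211 , -0.25903486,  0.83976576]), 'ft_torque': array([-0.00436946,  0.04532444, -0.01156697]), 'grip_force': 0.0, 'finger_gap': 0.0853569475502286}
scene case [([0.535, 0.026, 0.092], 0.66)]
scene catch_left_top [([0.538, 0.027, 0.098], 0.59)]
scene catch_right_top []
scene lid [([0.496, 0.172, 0.334], 0.92)]
scene lid_hinge [([0.538, 0.023, 0.098], 0.65)]
scene pad_left []
scene pad_right [([0.496, 0.177, 0.334], 0.63)]
scene meter [([0.496, -0.342, 0.05], 0.95)]
scene spray_can [([0.663, -0.353, 0.122], 0.67)]
scene bowl [([0.493, 0.464, 0.024], 0.74)]
scene jar [([0.354, -0.259, 0.074], 0.58)]
top case [([0.467, 0.02, 0.102], 0.55)]
top catch_left_top [([0.469, 0.021, 0.099], 0.92)]
top catch_right_top [([0.47, 0.018, 0.101], 0.7)]
top lid [([0.439, 0.141, 0.21], 0.63)]
top lid_hinge [([0.471, 0.018, 0.105], 0.71)]
top pad_left [([0.436, 0.145, 0.214], 0.91)]
top pad_right [([0.436, 0.144, 0.214], 0.58)]
top meter [([0.484, -0.36, 0.048], 0.72)]
top spray_can [([0.64, -0.366, 0.158], 0.96)]
top bowl [([0.513, 0.474, 0.023], 0.59)]
top jar [([0.343, -0.26, 0.083], 0.71)]
```

View pics/scene0.png

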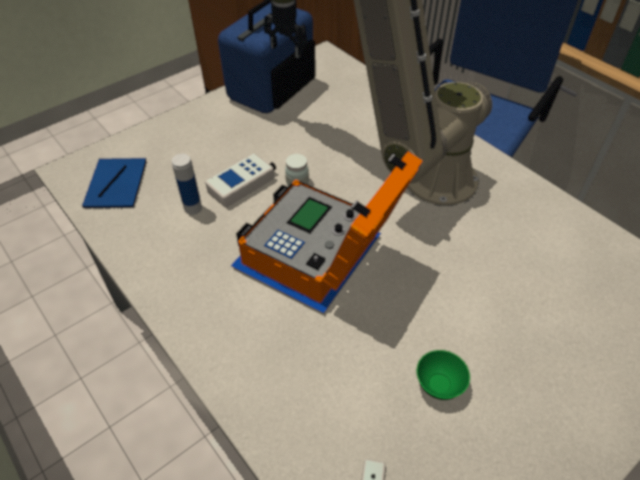

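View pics/top0.png

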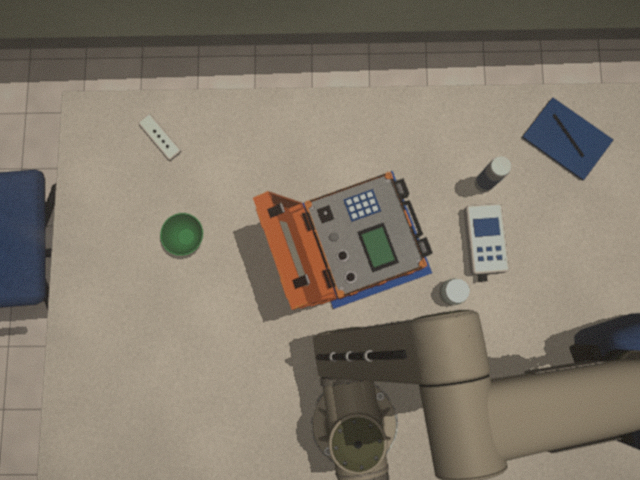

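The scene picture shows the case's front (catches at px 282,190 and 243,230) facing the meter, with the lid leaning back towards the bowl. The top picture shows the catches at (401,187) and (424,247), and the leaning lid's edge from (262,200) to (300,305). Next I'll fit the case's pose.

```bash
cat > h.py <<'E'
import numpy as np,cv2
def cloud(d):
    z=d["z_map"];K=d["intrinsics"];v,u=np.mgrid[:480,:640]
    P=np.stack([(u-K[0,2])/K[0,0]*z,(v-K[1,2])/K[1,1]*z,z],-1)
    return (P-d["t"])@d["R"]   # R^T(p-t)
E
python3 - <<'E'
from h import *
for c in("top","scene"):
    d=dict(np.load(f"pics/{c}0.npz"));W=cloud(d);ok=d["z_map"]>0
    hsv=cv2.cvtColor(d["frame"],cv2.COLOR_BGR2HSV)
    print(c,"cam at",-d["R"].T@d["t"], "f",d["intrinsics"][0,0])
    org=(hsv[...,0]<20)&(hsv[...,1]>170)&ok
    near=ok&(np.hypot(W[...,0]-.47,W[...,1]-.02)<.30)
    # panel
    p=near&(hsv[...,1]<60)&(W[...,2]>.07)&(W[...,2]<.13)&(np.hypot(W[...,0]-.47,W[...,1]-.02)<.1)
    P=W[p];A=np.c_[P[:,:2],np.ones(len(P))];co,*_=np.linalg.lstsq(A,P[:,2],rcond=None)
    print("panel n",len(P),"z med",np.median(P[:,2]),"plane",co,"z at centre",co@[.47,.02,1])
    # rim-height footprint
    r=near&(W[...,2]>.085)&(W[...,2]<.125)&(W[...,1]<.2)
    r=cv2.morphologyEx(r.astype(np.uint8),cv2.MORPH_OPEN,np.ones((3,3)))>0
    n,l,st,ce=cv2.connectedComponentsWithStats(r.astype(np.uint8));i=1+np.argmax(st[1:,4]);R=W[l==i]
    rect=cv2.minAreaRect(R[:,:2].astype(np.float32));print("rect",rect,cv2.boxPoints(rect).round(3).tolist())
    # lid points
    L=W[org&near&(W[...,2]>.17)]
    print("lid",len(L),L.min(0),L.max(0)); 
    k=L[:,2]>L[:,2].max()-.02; print("top edge",cv2.fitLine(L[k][:,:2].astype(np.float32),cv2.DIST_HUBER,0,.01,.01).ravel(),L[k][:,:2].min(0),L[k][:,:2].max(0))
E
```

```text
top cam at [0.24776954 0.04047362 1.68063614] f 604.0685742686624
panel n 3094 z med 0.09846672634108217 plane [-0.00303298  0.00647246  0.10042454] z at centre 0.09912848437533153
rect ((0.4903050661087036, -0.021431446075439453), (0.2753013074398041, 0.3088099956512451), 19.279420852661133) [[0.3089999854564667, 0.07900000363588333], [0.41100001335144043, -0.21299999952316284], [0.6710000038146973, -0.12200000137090683], [0.5690000057220459, 0.17000000178813934]]
lid 1206 [0.29684596 0.05664084 0.17022258] [0.55368992 0.22403631 0.35484611]
top edge [0.9449306  0.32727075 0.39988208 0.15693922] [0.29684596 0.10134738] [0.55368992 0.22403631]
scene cam at [1.09349255 0.7587242  1.19595128] f 565.781025719909
panel n 2164 z med 0.09948300337669996 plane [-0.01798486  0.03312214  0.10882749] z at centre 0.1010370511231178
rect ((0.4956202507019043, -0.024472340941429138), (0.2796050012111664, 0.32099539041519165), 19.938554763793945) [[0.3089999854564667, 0.07900000363588333], [0.4189999997615814, -0.22300000488758087], [0.6819999814033508, -0.12800000607967377], [0.5720000267028809, 0.17399999499320984]]
lid 2955 [0.23393449 0.0128838  0.17001932] [0.57644535 0.23221418 0.35266382]
top edge [0.9440129  0.32990858 0.43650016 0.17468424] [0.29223923 0.10836365] [0.56133206 0.23221418]
```

```bash
python3 - <<'E'
from h import *
yaw=np.radians(109.6);ex=np.array([np.cos(yaw),np.sin(yaw)]);ey=np.array([-np.sin(yaw),np.cos(yaw)]);c0=np.array([.475,.02])
for c in("top","scene"):
    d=dict(np.load(f"pics/{c}0.npz"));W=cloud(d);ok=d["z_map"]>0
    hsv=cv2.cvtColor(d["frame"],cv2.COLOR_BGR2HSV);org=(hsv[...,0]<20)&(hsv[...,1]>150)&ok
    a=(W[...,:2]-c0)@ex;b=(W[...,:2]-c0)@ey;z=W[...,2]
    blk=(hsv[...,2]<60)&ok
    # front wall/rim orange, by b strip
    for lo,hi in((-.12,-.05),(-.05,.05),(.05,.12)):
        m=org&(b>lo)&(b<hi)&(z>.10)&(z<.116)&(a<-.05)
        print(c,"front rim a",lo,m.sum(),np.percentile(a[m],[2,50,98]).round(4) if m.sum() else"",np.median(z[m]) if m.sum() else"")
    m=org&(a>-.11)&(a<.05)&(z>.098)&(z<.118)
    if m.sum(): print("b range",np.percentile(b[m],[1,5,50,95,99]).round(4))
    m=ok&(a<-.125)&(a>-.19)&(z>.06)&(z<.125)&(abs(b)<.14)
    print("catch/handle pts",m.sum()); 
    q=b[m];
    for i in np.arange(-.13,.13,.02):
        k=m&(b>i)&(b<=i+.02)
        if k.sum()>3: print("  b%.2f n%d amin %.3f z %.3f"%(i+.01,k.sum(),a[k].min(),np.median(z[k])))
    # lid faces: z slices
    for zz in(.18,.22,.26,.30,.33,.345):
        m=org&(abs(z-zz)<.008)&(abs(b)<.16)&(a>0)
        if m.sum()>5: print("  lid z%.3f a %s b %s"%(zz,np.percentile(a[m],[2,50,98]).round(3),np.percentile(b[m],[1,99]).round(3)))
E
```

```text
top front rim a -0.12 2 [-0.1789 -0.1787 -0.1786] 0.10707071530471268
top front rim a -0.05 7 [-0.1792 -0.1789 -0.1774] 0.10907198434540896
top front rim a 0.05 6 [-0.1777 -0.1739 -0.1688] 0.10395307795637887
b range [-0.134  -0.131   0.1316  0.1334  0.1338]
catch/handle pts 2348
  b-0.12 n169 amin -0.185 z 0.099
  b-0.10 n172 amin -0.189 z 0.097
  b-0.08 n178 amin -0.190 z 0.098
  b-0.06 n168 amin -0.190 z 0.098
  b-0.04 n170 amin -0.189 z 0.098
  b-0.02 n168 amin -0.183 z 0.098
  b0.00 n162 amin -0.183 z 0.098
  b0.02 n167 amin -0.183 z 0.098
  b0.04 n169 amin -0.190 z 0.098
  b0.06 n176 amin -0.190 z 0.098
  b0.08 n185 amin -0.190 z 0.098
  b0.10 n179 amin -0.190 z 0.097
  b0.12 n167 amin -0.183 z 0.099
  lid z0.180 a [0.09  0.125 0.128] b [-0.112  0.133]
  lid z0.220 a [0.1   0.135 0.138] b [-0.131  0.135]
  lid z0.300 a [0.123 0.125 0.129] b [-0.112  0.135]
  lid z0.330 a [0.134 0.167 0.175] b [-0.132  0.131]
  lid z0.345 a [0.136 0.152 0.172] b [-0.133  0.132]
scene front rim a -0.12 36 [-0.1796 -0.1765 -0.1741] 0.10678740130475406
scene front rim a -0.05 50 [-0.1808 -0.1757 -0
[... 223 characters left out ...]
 -0.190 z 0.099
  b-0.08 n137 amin -0.189 z 0.099
  b-0.06 n144 amin -0.189 z 0.099
  b-0.04 n137 amin -0.180 z 0.099
  b-0.02 n116 amin -0.181 z 0.099
  b0.00 n125 amin -0.181 z 0.098
  b0.02 n122 amin -0.180 z 0.099
  b0.04 n127 amin -0.183 z 0.099
  b0.06 n117 amin -0.189 z 0.099
  b0.08 n117 amin -0.189 z 0.099
  b0.10 n120 amin -0.190 z 0.099
  b0.12 n132 amin -0.179 z 0.101
  lid z0.180 a [0.092 0.116 0.134] b [-0.141 -0.004]
  lid z0.220 a [0.105 0.135 0.147] b [-0.144  0.03 ]
  lid z0.260 a [0.116 0.143 0.158] b [-0.141  0.039]
  lid z0.300 a [0.126 0.153 0.17 ] b [-0.144  0.06 ]
  lid z0.330 a [0.14  0.172 0.179] b [-0.141  0.128]
  lid z0.345 a [0.139 0.155 0.176] b [-0.14   0.127]
```

Case fit: origin about (0.4955, -0.035), yaw 109.6°, underside z 0.0175, hinge z 0.1075. The leaning lid's edge agrees with this geometry. Next I'll raise the arm and turn the tool to the case axes.

Emit:
carry_out(increments=[[[0, 0, -0.12, 0, 0, -0.03], [0.1, -0.07, -0.24, 0, 0, -0.06], [0.25, -0.17, -0.36, 0, 0, -0.09], [0.36, -0.25, -0.46, 0, 0, -0.12], [0.48, -0.33, -0.46, 0, 0, -0.15]]], jaw=1)

```text
clock: 1.82
tcp_pos: [0.2934, -0.3908, 0.4506]
orientation: [0.001, 0.816, 0.578, -0.0]
wrist_force: [0.7, -0.6, -0.5]
finger_gap: 0.0004
grip_force: 0.0
```

```bash
cat >> h.py <<'E'
from scipy.spatial.transform import Rotation as Ro
yaw=np.radians(109.6);ex=np.array([np.cos(yaw),np.sin(yaw)]);ey=np.array([-np.sin(yaw),np.cos(yaw)]);c0=np.array([.475,.02])
HA,RIM=.069,.1075   # hinge a, rim z
Rt=np.c_[np.r_[ex,0],np.r_[-ey,0],[0,0,-1]]  # wanted tool axes
def case2w(a,b,z): return np.r_[c0+a*ex+b*ey,z]
def st(env):
    s=env.get_state();q=s["orientation"];R=Ro.from_quat(np.r_[q[1:],q[0]]).as_matrix()
    d=s["tcp_pos"][:2]-c0
    print("t %.2f tcp %s  case a %.4f b %.4f z %.4f  F %s q %s"%(s["clock"],s["tcp_pos"].round(4),d@ex,d@ey,s["tcp_pos"][2],s["wrist_force"].round(2),s["joint_pos"].round(2)))
    return s,R
def go(s,R,a,b,z):
    print((a,b,z),"shift share",(R.T@(case2w(a,b,z)-s["tcp_pos"])/.5).round(4),"turn",(Ro.from_matrix(R.T@Rt).as_rotvec()/2/np.pi).round(4))
E
python3 - <<'E'
from h import *
from workcell import env
s,R=st(env)
go(s,R,-.05,-.05,.48)
go(s,R,.24,-.03,.48)
E
```

```text
t 1.82 tcp [ 0.2934 -0.3908  0.4506]  case a -0.3261 b 0.3089 z 0.4506  F [ 0.67 -0.64 -0.46] q [-1.09  0.17  0.35  1.75  0.    0.82]
(-0.05, -0.05, 0.48) shift share [ 0.8806  0.2105 -0.06  ] turn [ 0.0002  0.0004 -0.1083]
(0.24, -0.03, 0.48) shift share [ 1.3062 -0.1855 -0.0617] turn [ 0.0002  0.0004 -0.1083]
```

Emit:
carry_out(increments=[[[0.15, 0.04, -0.06, 0, 0, -0.03], [0.28, 0.07, -0.06, 0, 0, -0.06], [0.4, 0.1, -0.06, 0, 0, -0.09], [0.52, 0.12, -0.06, 0, 0, -0.108], [0.64, 0.15, -0.06, 0, 0, -0.108]]])

```text
clock: 2.45
tcp_pos: [0.4605, -0.1311, 0.479]
orientation: [0.001, 0.579, 0.815, 0.0]
wrist_force: [-0.1, -0.6, -0.4]
finger_gap: -0.0
grip_force: 0.0
```

```bash
python3 - <<'E'
from h import *
from workcell import env
s,R=st(env)
go(s,R,0.05,-.04,.48)
go(s,R,.25,-.03,.48)
E
```

```text
t 2.45 tcp [ 0.4605 -0.1311  0.479 ]  case a -0.1374 b 0.0644 z 0.4790  F [-0.07 -0.62 -0.39] q [-0.45  0.17  0.43  1.82 -0.    0.79]
(0.05, -0.04, 0.48) shift share [ 0.3762  0.2064 -0.0023] turn [ 0.0001  0.0001 -0.001 ]
(0.25, -0.03, 0.48) shift share [ 0.776   0.1839 -0.0026] turn [ 0.0001  0.0001 -0.001 ]
```

Emit:
carry_out(increments=[[[0.12, 0.07, 0, 0, 0, 0], [0.24, 0.14, 0, 0, 0, 0], [0.36, 0.2, 0, 0, 0, 0], [0.48, 0.2, 0, 0, 0, 0], [0.6, 0.19, 0, 0, 0, 0]]])

```text
clock: 3.08
tcp_pos: [0.4552, 0.1726, 0.4779]
orientation: [-0.0, 0.579, 0.815, -0.0]
wrist_force: [0.3, 0.3, -0.2]
finger_gap: -0.0
grip_force: 0.0
```

Emit:
carry_out(increments=[[[0.1, 0, 0, 0, 0, 0], [0.18, 0, 0, 0, 0, 0], [0.18, 0, 0, 0, 0, 0]]])

```text
clock: 3.45
tcp_pos: [0.4246, 0.2577, 0.4786]
orientation: [-0.0, 0.577, 0.816, 0.0]
wrist_force: [-0.0, -0.6, -0.2]
finger_gap: -0.0005
grip_force: 0.0
```

```bash
python3 - <<'E'
from h import *
from workcell import env
s,R=st(env)
go(s,R,.25,-.03,.33)
d=env.read_camera("scene");cv2.imwrite("pics/scene1.png",d["frame"])
t=env.read_camera("top");np.savez("pics/top1.npz",**t)
W=cloud(t);z=W[...,2];a=(W[...,:2]-c0)@ex;b=(W[...,:2]-c0)@ey
for lo in(.02,.06,.1,.14):
  m=(t["z_map"]>0)&(b>lo)&(b<lo+.04)&(a>-.02)&(a<.22)&(z>.37)
  print(lo,m.sum())
E
```

```text
t 3.45 tcp [0.4246 0.2577 0.4786]  case a 0.2408 b -0.0322 z 0.4786  F [-0.02 -0.63 -0.2 ] q [0.38 0.21 0.48 1.83 0.   1.61]
(0.25, -0.03, 0.33) shift share [ 0.0183 -0.0046  0.2973] turn [ 0.     -0.     -0.0004]
0.02 959
0.06 1002
0.1 1142
0.14 1231
```

View pics/scene1.png

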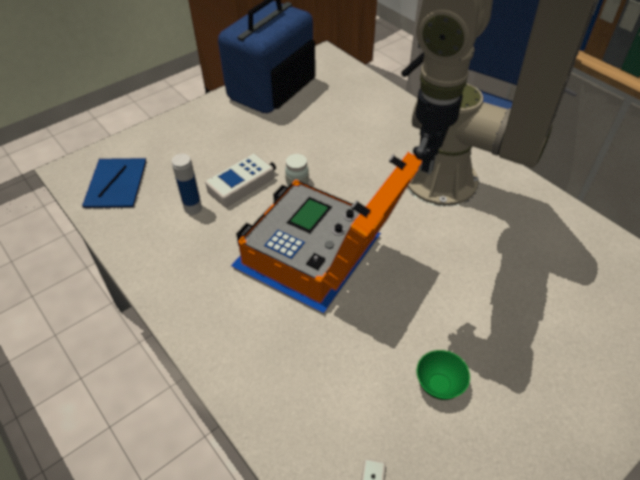

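The gripper (430,150) is in the free space above and behind the lid's outer side, and the forearm is well clear. Next I'll lower it and push towards the front.

Emit:
carry_out(increments=[[[0.02, 0, 0.1, 0, 0, 0], [0.02, 0, 0.2, 0, 0, 0], [0.02, -0.03, 0.287, 0, 0, 0], [-0.03, -0.05, 0.287, 0, 0, 0], [-0.07, -0.06, 0.287, 0, 0, 0]]])

```text
clock: 4.18
tcp_pos: [0.4085, 0.2104, 0.3343]
orientation: [-0.0, 0.58, 0.815, -0.001]
wrist_force: [1.3, -0.0, 0.6]
finger_gap: 0.0001
grip_force: 0.0
```

Emit:
carry_out(increments=[[[-0.03, 0, 0, 0, 0, 0], [-0.06, 0, 0, 0, 0, 0], [-0.09, 0, 0, 0, 0, 0]]])

```text
clock: 4.55
tcp_pos: [0.4244, 0.1694, 0.3354]
orientation: [0.0, 0.579, 0.815, 0.0]
wrist_force: [-0.1, 2.1, 1.8]
finger_gap: -0.0001
grip_force: 1.2
```

```bash
python3 - <<'E'
from h import *
from workcell import env
s,R=st(env)
E
```

```text
t 4.55 tcp [0.4244 0.1694 0.3354]  case a 0.1577 b -0.0024 z 0.3354  F [-0.08  2.05  1.82] q [ 0.2   0.07 -0.05  1.45  0.    1.44]
```

Emit:
carry_out(increments=[[[-0.03, 0, 0, 0, 0, 0], [-0.06, 0, 0, 0, 0, 0], [-0.09, 0, 0, 0, 0, 0], [-0.12, 0, 0, 0, 0, 0], [-0.15, 0, 0, 0, 0, 0]]])

```text
clock: 5.18
tcp_pos: [0.4486, 0.0983, 0.3349]
orientation: [0.0, 0.579, 0.815, -0.0]
wrist_force: [0.5, 0.8, 2.0]
finger_gap: -0.0001
grip_force: 0.8
```

Emit:
carry_out(increments=[[[-0.02, 0, 0, 0, 0, 0], [-0.04, 0, 0, 0, 0, 0]]])

```text
clock: 5.42
tcp_pos: [0.455, 0.0796, 0.3346]
orientation: [-0.0, 0.579, 0.815, -0.0]
wrist_force: [-0.2, 1.0, -0.4]
finger_gap: -0.0001
grip_force: 0.3
```

```bash
python3 - <<'E'
from h import *
from workcell import env
s,R=st(env)
d=env.read_camera("scene");cv2.imwrite("pics/scene2.png",d["frame"])
E
```

```text
t 5.42 tcp [0.455  0.0796 0.3346]  case a 0.0629 b -0.0011 z 0.3346  F [-0.22  1.05 -0.37] q [-0.    0.08 -0.04  1.45 -0.    1.24]
```

View pics/scene2.png

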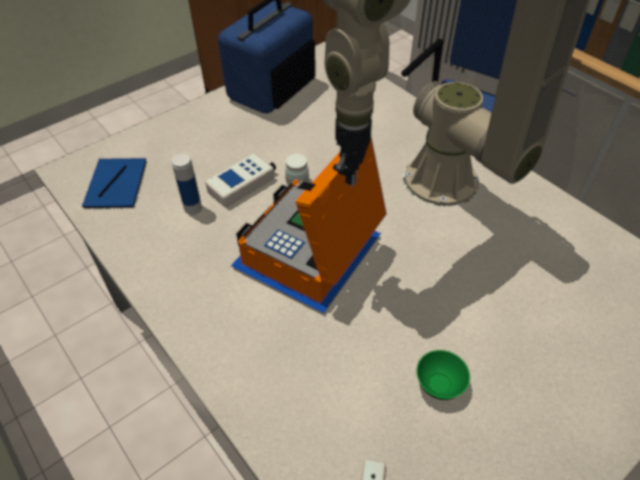

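The lid (340,220) has passed upright and leans slightly to the front. I'll nudge it further and let it sink.

Emit:
carry_out(increments=[[[-0.03, 0, 0, 0, 0, 0], [-0.06, 0, 0, 0, 0, 0], [-0.06, 0, 0, 0, 0, 0], [-0.06, 0, -0.05, 0, 0, 0], [-0.06, 0, -0.1, 0, 0, 0]]])

```text
clock: 6.1
tcp_pos: [0.4646, 0.052, 0.3855]
orientation: [-0.0, 0.579, 0.815, -0.0]
wrist_force: [0.4, 0.8, 0.2]
finger_gap: 0.0002
grip_force: 0.0
```

Emit:
carry_out(increments=[[[0, 0, 0, 0, 0, 0], [0, 0, 0, 0, 0, 0], [0, 0, 0, 0, 0, 0], [0, 0, 0, 0, 0, 0], [0, 0, 0, 0, 0, 0]]])

```text
clock: 6.72
tcp_pos: [0.4646, 0.0521, 0.3847]
orientation: [-0.0, 0.579, 0.815, -0.0]
wrist_force: [0.3, 0.8, 1.0]
finger_gap: 0.0001
grip_force: 0.0
```

Emit:
carry_out(increments=[[[0, 0, 0, 0, 0, 0], [0, 0, 0, 0, 0, 0], [0, 0, 0, 0, 0, 0], [0, 0, 0, 0, 0, 0], [0, 0, 0, 0, 0, 0]]])

```text
clock: 7.35
tcp_pos: [0.4648, 0.0521, 0.3851]
orientation: [0.0, 0.579, 0.815, -0.0]
wrist_force: [-0.1, -0.9, -0.3]
finger_gap: -0.0002
grip_force: 0.0
```

```bash
python3 - <<'E'
from h import *
from workcell import env
s,R=st(env)
d=env.read_camera("scene");cv2.imwrite("pics/scene3.png",d["frame"])
W=cloud(d);z=W[...,2];a=(W[...,:2]-c0)@ex;b=(W[...,:2]-c0)@ey
for nm,B in(("L",.085),("R",-.085)):
  for A in(-.165,-.12,0):
    m=(abs(a-A)<.01)&(abs(b-B)<.015)&(d["z_map"]>0);print(nm,A,m.sum(),np.median(z[m]) if m.sum() else None)
E
```

```text
t 7.35 tcp [0.4648 0.0521 0.3851]  case a 0.0336 b -0.0012 z 0.3851  F [-0.13 -0.9  -0.26] q [-0.06  0.1   0.1   1.58 -0.    1.18]
L -0.165 31 0.19985351929448436
L -0.12 67 0.18809929175247928
L 0 71 0.1629078702192949
R -0.165 37 0.19944677623841134
R -0.12 84 0.18788394149960116
R 0 84 0.16233274208168094
```

View pics/scene3.png

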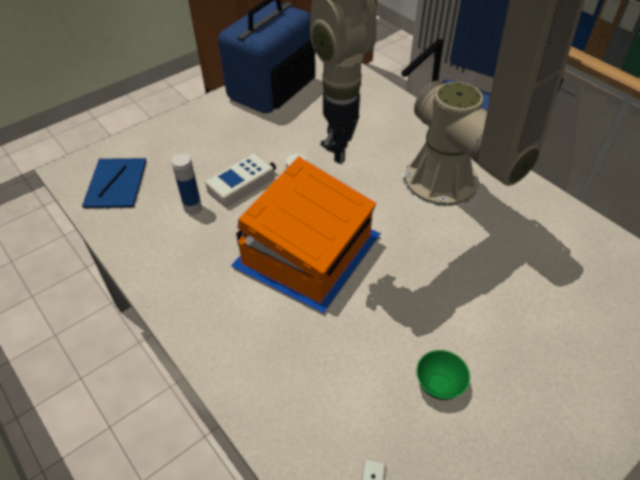

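The lid is still sinking (pads about 0.2 m high). I'll move over the left pad meanwhile.

Emit:
carry_out(increments=[[[-0.1, -0.05, 0, 0, 0, 0], [-0.2, -0.1, 0, 0, 0, 0], [-0.3, -0.15, 0, 0, 0, 0], [-0.4, -0.172, 0, 0, 0, 0], [-0.4, -0.172, 0.1, 0, 0, 0]]])

```text
clock: 8.02
tcp_pos: [0.4516, -0.1698, 0.3373]
orientation: [0.004, 0.581, 0.814, 0.0]
wrist_force: [0.0, 0.8, -0.9]
finger_gap: 0.0
grip_force: 0.0
```

Emit:
carry_out(increments=[[[0, 0, 0.1, 0, 0, 0], [0, 0, 0.17, 0, 0, 0], [0, 0, 0.21, 0, 0, 0], [0, 0, 0.21, 0, 0, 0]]])

```text
clock: 8.52
tcp_pos: [0.4483, -0.1645, 0.2286]
orientation: [-0.002, 0.579, 0.815, -0.0]
wrist_force: [0.5, -0.0, 0.8]
finger_gap: 0.0001
grip_force: 0.0
```

```bash
python3 - <<'E'
from h import *
from workcell import env
s,R=st(env)
d=env.read_camera("top");f=d["frame"]
for c in("scene","top"):
  d=env.read_camera(c);W=cloud(d);z=W[...,2];a=(W[...,:2]-c0)@ex;b=(W[...,:2]-c0)@ey
  for nm,B in(("L",.085),("R",-.085)):
    for A in(-.165,-.12,0):
      m=(abs(a-A)<.01)&(abs(b-B)<.015)&(d["z_map"]>0)&(z<.2);print(c,nm,A,m.sum(),np.median(z[m]) if m.sum() else None)
  m=(z>.135)&(z<.175)&(abs(b)<.15)&(a<.1)&(a>-.25)
  print("lid extents a",np.percentile(a[m],[.5,99.5]),"b",np.percentile(b[m],[.5,99.5]))
  cv2.imwrite(f"pics/{c}4.png",cv2.resize(d["frame"][140:320,220:460],None,fx=3,fy=3))
E
```

```text
t 8.53 tcp [ 0.4483 -0.1645  0.2286]  case a -0.1649 b 0.0871 z 0.2286  F [ 0.45 -0.02  0.77] q [-0.52  0.14 -0.23  1.2  -0.    0.72]
scene L -0.165 60 0.15838476548926494
scene L -0.12 63 0.1537006706132151
scene L 0 64 0.14989842614715965
scene R -0.165 70 0.15920010850441652
scene R -0.12 72 0.15424790444107173
scene R 0 76 0.14902957059030209
lid extents a [-0.17701933  0.06758147] b [-0.14095174  0.13006796]
top L -0.165 0 None
top L -0.12 32 0.15372121436067018
top L 0 92 0.14827132735193288
top R -0.165 90 0.15829460931107825
top R -0.12 89 0.15373901727654388
top R 0 85 0.14839473661418048
lid extents a [-0.17946065  0.06354226] b [-0.1347374   0.13243618]
```

View pics/scene4.png

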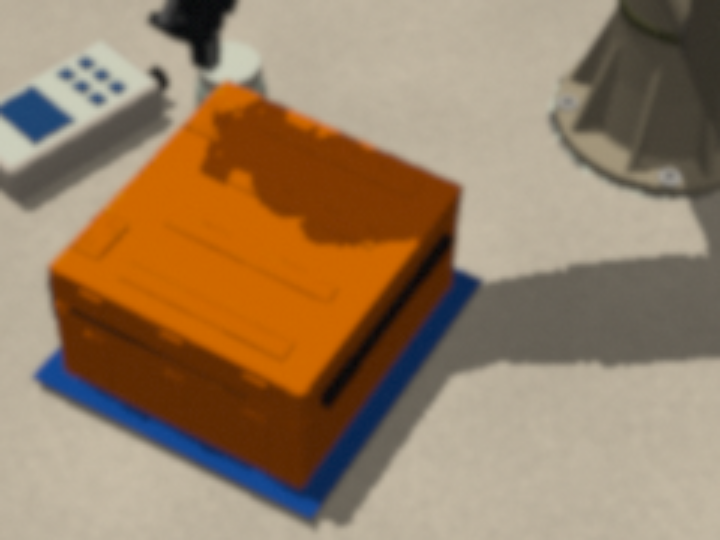

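The lid rests on the catches, with pads at about 0.1585 m against 0.1505 m shut; the gripper (205,40 in the crop) is over the left pad. Next is a slow press.

Emit:
carry_out(increments=[[[0.002, 0.006, 0.05, 0, 0, 0], [0.002, 0.006, 0.08, 0, 0, 0], [0.002, 0.006, 0.094, 0, 0, 0], [0.002, 0.006, 0.098, 0, 0, 0], [0.002, 0.006, 0.102, 0, 0, 0]]])

```text
clock: 9.3
tcp_pos: [0.4522, -0.1634, 0.1796]
orientation: [0.001, 0.579, 0.815, 0.0]
wrist_force: [0.0, -0.7, 0.1]
finger_gap: -0.0001
grip_force: 0.0
```

Emit:
carry_out(increments=[[[0, 0, 0.003, 0, 0, 0], [0, 0, 0.006, 0, 0, 0]]])

```text
clock: 9.55
tcp_pos: [0.452, -0.1634, 0.1764]
orientation: [0.0, 0.579, 0.815, -0.0]
wrist_force: [-1.0, -0.1, 3.9]
finger_gap: 0.0
grip_force: 2.2
```

Emit:
carry_out(increments=[[[0, 0, 0.002, 0, 0, 0], [0, 0, 0.004, 0, 0, 0]]])

```text
clock: 9.8
tcp_pos: [0.4519, -0.1635, 0.1755]
orientation: [0.001, 0.579, 0.815, -0.0]
wrist_force: [-3.6, 0.3, 11.1]
finger_gap: -0.0001
grip_force: 5.9
```

Emit:
carry_out(increments=[[[0, 0, 0.001, 0, 0, 0], [0, 0, 0.002, 0, 0, 0]]])

```text
clock: 10.05
tcp_pos: [0.4517, -0.1636, 0.1748]
orientation: [0.001, 0.579, 0.815, -0.001]
wrist_force: [-4.7, 0.2, 12.6]
finger_gap: -0.0
grip_force: 6.4
```

Emit:
carry_out(increments=[[[0, 0, 0.001, 0, 0, 0], [0, 0, 0.002, 0, 0, 0]]])

```text
clock: 10.3
tcp_pos: [0.4516, -0.1637, 0.1739]
orientation: [0.001, 0.579, 0.815, -0.001]
wrist_force: [-5.8, -0.5, 14.0]
finger_gap: 0.0003
grip_force: 7.0
```

Emit:
carry_out(increments=[[[0, 0, 0.001, 0, 0, 0], [0, 0, 0.002, 0, 0, 0]]])

```text
clock: 10.55
tcp_pos: [0.4513, -0.1638, 0.1723]
orientation: [0.001, 0.58, 0.815, -0.001]
wrist_force: [-4.3, -1.3, 5.9]
finger_gap: -0.0002
grip_force: 3.0
```

Emit:
carry_out(increments=[[[0, 0, 0.001, 0, 0, 0], [0, 0, 0.002, 0, 0, 0]]])

```text
clock: 10.8
tcp_pos: [0.4516, -0.1638, 0.1707]
orientation: [0.0, 0.58, 0.815, -0.001]
wrist_force: [-3.1, -1.7, 4.2]
finger_gap: 0.0003
grip_force: 2.3
```

Emit:
carry_out(increments=[[[0, 0, 0.001, 0, 0, 0], [0, 0, 0.002, 0, 0, 0]]])

```text
clock: 11.05
tcp_pos: [0.452, -0.163, 0.1688]
orientation: [-0.0, 0.579, 0.815, 0.0]
wrist_force: [-0.2, -0.9, 1.7]
finger_gap: -0.0001
grip_force: 0.8
```

The force peaked at 14 N and then dropped, so the catch is snapping. I'll continue until it is firm.

Emit:
carry_out(increments=[[[0, 0, 0.001, 0, 0, 0], [0, 0, 0.002, 0, 0, 0]]])

```text
clock: 11.3
tcp_pos: [0.4521, -0.1631, 0.1684]
orientation: [0.0, 0.579, 0.815, 0.0]
wrist_force: [-0.5, 1.8, 5.8]
finger_gap: -0.0001
grip_force: 3.3
```

Emit:
carry_out(increments=[[[0, 0, 0.001, 0, 0, 0], [0, 0, 0.002, 0, 0, 0]]])

```text
clock: 11.55
tcp_pos: [0.452, -0.1631, 0.1679]
orientation: [0.0, 0.579, 0.815, 0.0]
wrist_force: [-2.3, 1.7, 10.1]
finger_gap: 0.0
grip_force: 4.7
```

Firm. Now the right pad.

Emit:
carry_out(increments=[[[0, 0, -0.06, 0, 0, 0], [0, 0.1, -0.06, 0, 0, 0], [0, 0.2, -0.06, 0, 0, 0], [0, 0.3, -0.06, 0, 0, 0], [0, 0.336, -0.06, 0, 0, 0]]])

```text
clock: 12.18
tcp_pos: [0.6127, -0.1066, 0.196]
orientation: [-0.0, 0.578, 0.816, 0.0]
wrist_force: [-0.2, 0.2, 0.3]
finger_gap: 0.0001
grip_force: 0.0
```

Emit:
carry_out(increments=[[[0, 0, 0.01, 0, 0, 0], [0, 0, 0.025, 0, 0, 0], [0, 0, 0.033, 0, 0, 0], [0, 0, 0.036, 0, 0, 0], [0, 0, 0.039, 0, 0, 0]]])

```text
clock: 12.8
tcp_pos: [0.6103, -0.1082, 0.1779]
orientation: [0.0, 0.58, 0.815, 0.0]
wrist_force: [0.7, 0.7, -0.5]
finger_gap: 0.0001
grip_force: 0.0
```

```bash
python3 - <<'E'
from h import *
from workcell import env
s,R=st(env)
for c in("scene","top"):
  d=env.read_camera(c);W=cloud(d);z=W[...,2];a=(W[...,:2]-c0)@ex;b=(W[...,:2]-c0)@ey
  for nm,B in(("L",.085),("R",-.085)):
      m=(abs(a+.165)<.01)&(abs(b-B)<.015)&(d["z_map"]>0)&(z<.2);print(c,nm,m.sum(),np.median(z[m]) if m.sum() else None)
E
```

```text
t 12.80 tcp [ 0.6103 -0.1082  0.1779]  case a -0.1662 b -0.0844 z 0.1779  F [ 0.75  0.67 -0.5 ] q [-0.3   0.43  0.03  1.18 -0.    0.93]
scene L 56 0.1512960788195773
scene R 110 0.1730391764064078
top L 7 0.15163462408155476
top R 0 None
```

The left pad stays at 0.151 m, so it is home. Now I'll press the right one.

Emit:
carry_out(increments=[[[0, 0, 0.002, 0, 0, 0], [0, 0, 0.004, 0, 0, 0]]])

```text
clock: 13.15
tcp_pos: [0.6109, -0.108, 0.1763]
orientation: [0.001, 0.579, 0.815, 0.0]
wrist_force: [-0.4, 0.5, 4.7]
finger_gap: -0.0001
grip_force: 2.6
```

Emit:
carry_out(increments=[[[0, 0, 0.0015, 0, 0, 0], [0, 0, 0.003, 0, 0, 0]]])

```text
clock: 13.4
tcp_pos: [0.6111, -0.108, 0.1755]
orientation: [0.001, 0.579, 0.815, 0.0]
wrist_force: [-1.7, 0.7, 6.9]
finger_gap: 0.0001
grip_force: 3.7
```

Emit:
carry_out(increments=[[[0, 0, 0.001, 0, 0, 0], [0, 0, 0.002, 0, 0, 0]]])

```text
clock: 13.65
tcp_pos: [0.6114, -0.1079, 0.1748]
orientation: [0.001, 0.579, 0.815, 0.001]
wrist_force: [-1.0, 1.7, 7.9]
finger_gap: 0.0001
grip_force: 3.8
```

Emit:
carry_out(increments=[[[0, 0, 0.001, 0, 0, 0], [0, 0, 0.002, 0, 0, 0]]])

```text
clock: 13.9
tcp_pos: [0.6117, -0.1079, 0.1739]
orientation: [0.002, 0.579, 0.815, 0.001]
wrist_force: [0.3, 1.5, 7.0]
finger_gap: 0.0002
grip_force: 3.2
```

Emit:
carry_out(increments=[[[0, 0, 0.001, 0, 0, 0], [0, 0, 0.002, 0, 0, 0], [0, 0, 0.003, 0, 0, 0]]])

```text
clock: 14.28
tcp_pos: [0.6099, -0.1078, 0.17]
orientation: [-0.001, 0.579, 0.815, -0.0]
wrist_force: [-1.2, -0.0, 0.2]
finger_gap: 0.0001
grip_force: 0.0
```

Emit:
carry_out(increments=[[[0, 0, 0.001, 0, 0, 0], [0, 0, 0.002, 0, 0, 0], [0, 0, 0.003, 0, 0, 0]]])

```text
clock: 14.65
tcp_pos: [0.6103, -0.1079, 0.1689]
orientation: [-0.0, 0.579, 0.815, -0.0]
wrist_force: [0.2, 0.7, 1.0]
finger_gap: 0.0001
grip_force: 0.5
```

Emit:
carry_out(increments=[[[0, 0, 0.001, 0, 0, 0], [0, 0, 0.002, 0, 0, 0], [0, 0, 0.003, 0, 0, 0]]])

```text
clock: 15.02
tcp_pos: [0.6105, -0.1079, 0.1682]
orientation: [0.0, 0.579, 0.815, 0.0]
wrist_force: [-2.0, 0.3, 5.5]
finger_gap: -0.0001
grip_force: 2.7
```

Emit:
carry_out(increments=[[[0, 0, 0.001, 0, 0, 0], [0, 0, 0.002, 0, 0, 0]]])

```text
clock: 15.28
tcp_pos: [0.6107, -0.1079, 0.1675]
orientation: [0.001, 0.579, 0.815, 0.0]
wrist_force: [-1.6, 0.8, 7.6]
finger_gap: -0.0001
grip_force: 3.5
```

Snapped. I'll lift, move to the front middle and check both pads.

Emit:
carry_out(increments=[[[0, 0, -0.06, 0, 0, 0], [0, -0.06, -0.06, 0, 0, 0], [0, -0.12, -0.06, 0, 0, 0], [0.01, -0.168, -0.06, 0, 0, 0], [0.01, -0.168, -0.02, 0, 0, 0]]])

```text
clock: 15.9
tcp_pos: [0.5291, -0.1314, 0.1778]
orientation: [0.001, 0.58, 0.815, 0.0]
wrist_force: [1.2, -0.3, -0.4]
finger_gap: 0.0001
grip_force: 0.0
```

```bash
python3 - <<'E'
from h import *
from workcell import env
s,R=st(env)
for c in("scene","top"):
  d=env.read_camera(c);W=cloud(d);z=W[...,2];a=(W[...,:2]-c0)@ex;b=(W[...,:2]-c0)@ey
  for nm,B in(("L",.085),("R",-.085),("M",.0)):
      m=(abs(a+.165)<.01)&(abs(b-B)<.015)&(d["z_map"]>0)&(z<.165);print(c,nm,m.sum(),np.median(z[m]) if m.sum() else None)
E
```

```text
t 15.90 tcp [ 0.5291 -0.1314  0.1778]  case a -0.1608 b -0.0002 z 0.1778  F [ 1.16 -0.29 -0.38] q [-0.39  0.29 -0.17  1.11 -0.    0.85]
scene L 57 0.1515482878740683
scene R 63 0.15110215274382024
scene M 42 0.14795072087432276
top L 0 None
top R 80 0.15051097905905395
top M 0 None
```

Emit:
carry_out(increments=[[[0, 0, 0.008, 0, 0, 0], [0, 0, 0.014, 0, 0, 0], [0, 0, 0.018, 0, 0, 0], [0, 0, 0.021, 0, 0, 0]]])

```text
clock: 16.5
tcp_pos: [0.5297, -0.1308, 0.1661]
orientation: [0.0, 0.579, 0.815, -0.0]
wrist_force: [-0.4, 0.4, -0.2]
finger_gap: -0.0001
grip_force: 0.0
```

Emit:
carry_out(increments=[[[0, 0, 0.002, 0, 0, 0], [0, 0, 0.003, 0, 0, 0]]])

```text
clock: 16.75
tcp_pos: [0.5297, -0.1308, 0.1655]
orientation: [0.001, 0.579, 0.815, 0.0]
wrist_force: [-1.7, 0.9, 5.9]
finger_gap: 0.0003
grip_force: 3.2
```

Emit:
carry_out(increments=[[[0, 0, 0.002, 0, 0, 0], [0, 0, 0.004, 0, 0, 0]]])

```text
clock: 17.0
tcp_pos: [0.5299, -0.131, 0.1642]
orientation: [0.001, 0.579, 0.815, 0.0]
wrist_force: [-3.9, 1.3, 14.1]
finger_gap: 0.0
grip_force: 7.1
```

Emit:
carry_out(increments=[[[0, 0, 0.001, 0, 0, 0], [0, 0, 0.002, 0, 0, 0]]])

```text
clock: 17.25
tcp_pos: [0.5299, -0.1311, 0.1641]
orientation: [0.001, 0.579, 0.815, 0.0]
wrist_force: [-4.9, 2.3, 17.3]
finger_gap: 0.0
grip_force: 8.5
```

Emit:
carry_out(increments=[[[0, 0, 0.001, 0, 0, 0], [0, 0, 0.002, 0, 0, 0], [0, 0, 0.002, 0, 0, 0]]])

```text
clock: 17.62
tcp_pos: [0.5299, -0.1311, 0.1641]
orientation: [0.002, 0.579, 0.815, 0.0]
wrist_force: [-6.7, 2.3, 20.5]
finger_gap: 0.0001
grip_force: 10.1
```

Emit:
carry_out(increments=[[[0, 0, 0, 0, 0, 0], [0, 0, 0, 0, 0, 0], [0, 0, 0, 0, 0, 0], [0, 0, 0, 0, 0, 0], [0, 0, 0, 0, 0, 0]]])

```text
clock: 18.25
tcp_pos: [0.5299, -0.1311, 0.1641]
orientation: [0.002, 0.579, 0.815, 0.0]
wrist_force: [-6.6, 2.2, 19.3]
finger_gap: 0.0001
grip_force: 10.1
```

Emit:
carry_out(increments=[[[0, 0, 0, 0, 0, 0], [0, 0, 0, 0, 0, 0], [0, 0, 0, 0, 0, 0], [0, 0, 0, 0, 0, 0], [0, 0, 0, 0, 0, 0]]])

```text
clock: 18.88
tcp_pos: [0.5299, -0.1311, 0.1641]
orientation: [0.002, 0.579, 0.815, 0.0]
wrist_force: [-6.7, 1.4, 20.1]
finger_gap: 0.0001
grip_force: 10.1
```

I held 20 N for 1.3 s. Now I'll retreat and verify.

Emit:
carry_out(increments=[[[0, 0, -0.05, 0, 0, 0], [0, 0, -0.15, 0, 0, 0], [0, 0, -0.27, 0, 0, 0], [0.1, 0, -0.35, 0, 0, 0], [0.2, 0, -0.4, 0, 0, 0]]])

```text
clock: 19.5
tcp_pos: [0.4969, -0.036, 0.3627]
orientation: [0.001, 0.58, 0.815, 0.001]
wrist_force: [1.1, 0.7, 0.3]
finger_gap: 0.0
grip_force: 0.0
```

Emit:
carry_out(increments=[[[0, 0, 0, 0, 0, 0], [0, 0, 0, 0, 0, 0], [0, 0, 0, 0, 0, 0], [0, 0, 0, 0, 0, 0], [0, 0, 0, 0, 0, 0]]])

```text
clock: 20.12
tcp_pos: [0.4967, -0.037, 0.3599]
orientation: [-0.0, 0.58, 0.815, -0.0]
wrist_force: [-0.1, 0.6, 0.2]
finger_gap: 0.0
grip_force: 0.0
```

```bash
python3 - <<'E'
from h import *
from workcell import env
s,R=st(env)
d=env.read_camera("scene");W=cloud(d);z=W[...,2];a=(W[...,:2]-c0)@ex;b=(W[...,:2]-c0)@ey
for nm,B in(("L",.085),("R",-.085),("M",.0)):
    m=(abs(a+.165)<.01)&(abs(b-B)<.015)&(d["z_map"]>0)&(z<.165);print(nm,m.sum(),np.median(z[m]))
for n in("meter","jar","spray_can","bowl"): print(n,[r["position"].round(3) if hasattr(r["position"],"round") else r["position"] for r in env.find_in("scene",n)][:1])
cv2.imwrite("pics/scene5.png",d["frame"])
E
```

```text
t 20.12 tcp [ 0.4967 -0.037   0.3599]  case a -0.0609 b -0.0013 z 0.3599  F [-0.09  0.55  0.16] q [-0.24  0.16  0.11  1.52 -0.    1.  ]
L 55 0.15109609723813014
R 74 0.15121511839973917
M 63 0.14775443796530668
meter [[0.4989, -0.3404, 0.0463]]
jar [[0.3473, -0.268, 0.0836]]
spray_can [[0.66, -0.3516, 0.1249]]
bowl [[0.4937, 0.4628, 0.0239]]
```

View pics/scene5.png

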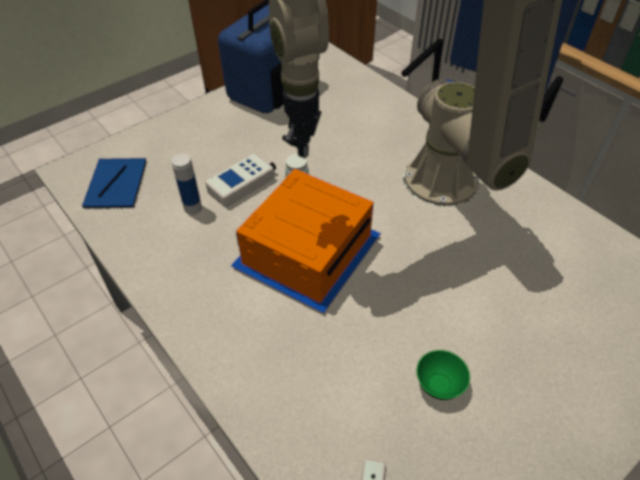

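The case (310,230) is shut flat, both pads are level at 0.151 m, the bystanders have not moved, and the gripper is clear.

```bash
python3 -c "
from workcell import env
print(env.hand_in())"
```

```text
the job is handed in; nothing more can be done
None
```

The lid is shut with both catches snapped home and both pads level; I finished with a 20 N push held for about 1.3 s (the highest reading), left the surrounding things in place, and handed the job in at about 20 s.

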